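# Sort the stray stationery into the drawer trays

## Robot

A 6-joint arm with a two-finger parallel gripper is mounted at the origin on the work surface. World frame = base frame: x ahead of the robot, y to its left, z up, the work surface at z = 0. Lengths are in m, angles in rad, forces in N, time in s.
With the tool pointing down it reaches from about 0.4 to 0.825 m from the base axis. Payload 7 kg.
Tool frame: the origin (TCP) lies on the centre line of the jaws, within the pads' length; the fingertips stand 8 mm ahead of it and the grasp point (between the pads) lies 11 mm behind it; z points along the fingers, y is the line along which they close (so a half turn about z gives the same grasp; the last joint's range is limited). The gripper opens to 88 mm and grips with 3 to 60 N. Pads are 19 mm wide; open, the fingers measure 130 mm over their backs; the gripper's body (78 mm by 193 mm) begins 47 mm behind the grasp point.
Start: joints at [-0.864, 0.359, 0.012, 0, -1.224, -0.288], TCP at [0.274, -0.617, 0.235] pointing down, gripper open.
Joint ranges: [-3.07, 3.07], [-1.43, 2.12], [-1.02, 1.25], [-3.03, 1.67], [-3.05, -0], [-3.03, 3.03]. Speed limits (rad/s): [2.39, 2.39, 3.01, 3.14, 3.14, 3.14].

## Interface

Orientations are given as [roll, pitch, yaw] about the fixed x, y, z axes, in that order (R = Rz(yaw) Ry(pitch) Rx(roll)).
In Python, from rig import observe, read_camera, close_job gives the robot as it stands. The module is installed in compiled form; this text tells all that it offers.
- The arm moves only by the tool servo_tool, never from a script. Its argument "plan" is a list that holds one entry, the list of rows, each a list of 7 numbers: the shift along the tool's x, y, z in mm, then the turn, a rotation vector about the tool's x, y, z in rad, then the opening, from 0 (shut) to 1 (fully open). A call has 1 to 12 rows; each row shifts and turns the commanded pose from where the row before left it, along the tool's axes as they then stand; what a row does not reach is not made up. A row lasts 1/12 s, in which the tool goes at most 41.7 mm and 7.16 degrees, less where a joint would pass 70% of its speed; a pose out of reach is approached as far as the arm can. A call with a gripper value outside its range is refused whole. The fingers move at their own pace and stop on an object; "squeeze" is the grip in N (left out, the last holds). Time passes only in rows, so rows that do not move let the fingers close. It gives the time, the measured TCP pose, the force, the opening and the grip force at its end, in the units of the state.
- observe(): the state, without advancing time (a new reading comes with each control period).
- read_camera(name): name is "scene" or "top" or "wrist"; returns a dict with "frame" (400x640x3 uint8, red, green, blue), "depth" (400x640 float32, m along the optical axis (not along the pixel's ray), 0 where there is no reading), "vertical_fov" (degrees; the focal length in pixels is half the picture's height over the tangent of half this angle, whatever the lens; pixels are square), "cx", "cy" (the principal point, pixels), "rvec" (rotation vector, rad) and "tvec" (3), from world to camera coordinates, as OpenCV has them. Camera axes: x right, y down, z forward; pixel columns grow to the right and rows downward; lengths in m; the calibration is good to about 2 mm. A picture is of the moment at which its call begins.
- close_job(): hands the job in; it is judged then, once.
The state is a dict: "clock": time; "joint_positions": joint angles; "dq": joint speeds; "joint_efforts": joint torques, N m; "ee_pos": TCP position; "ee_rot": TCP orientation; "contact_force": force on the tool from outside, world axes, zero at the start; "ft_torque": the same for the moment, N m; "gripper_width": finger opening in m; "gripper_force": force on a finger pad.
Only numpy, scipy, OpenCV 4.12 (cv2) and the standard library are available. Lean on these libraries where they do the work, as an engineer would, in place of code of your own. Each camera call takes 0.05 s, during which the arm holds its last target. There are 200 camera calls.

## Task

Clear the stray stationery off the desk: put the yellow and the green highlighter in the tray that already holds a highlighter, the red and the blue paper clip in the tray with the clip, and the eraser in the tray with the eraser. Set each piece right down on the tray's bottom, inside the walls and not on top of anything else, and do not touch the open tin of wet red ink.

Things in the scene. Friction and masses are not known exactly. Their poses are not given: they have to be found in the camera images.
- highlighter_yellow_center (a point): centre (half-way up) of the loose yellow highlighter pen, a flat bar lying flat: 105 mm along its x, 22 mm along y, 15 mm high (z); about 25 g. It never rolls; grip it across the 22 mm.
- highlighter_green_center (a point): centre (half-way up) of the loose green highlighter pen, a flat bar lying flat: 105 mm along its x, 22 mm along y, 15 mm high (z); about 25 g. It never rolls; grip it across the 22 mm.
- clip_red_center (a point): centre (half-way up) of the loose red fold-back paper clip with its steel wire arms folded down, standing on its flat spine: 41 mm long along its x (two upright flat ends), 20 mm across y at the bottom, tapering to a narrow edge at the top, 24 mm high (z); about 22 g, rigid. Best gripped on its two ends, 41 mm apart.
- clip_blue_center (a point): centre (half-way up) of the loose blue fold-back paper clip with its steel wire arms folded down, standing on its flat spine: 41 mm long along its x (two upright flat ends), 20 mm across y at the bottom, tapering to a narrow edge at the top, 24 mm high (z); about 22 g, rigid. Best gripped on its two ends, 41 mm apart.
- eraser_center (a point): centre (half-way up) of the loose white eraser in a black card sleeve with a white stripe, lying flat: 58 mm along its x, 24 mm along y, 13 mm high (z); about 25 g, rigid.
- tray_highlighters: open light-grey drawer tray that already holds a pink highlighter (105 x 22 x 15 mm): the place for the highlighters. All three trays: fixed, 130 (x) x 200 (y) x 30 mm high, walls and floor 3 mm thick; origin at the centre of the underside, x and y along the sides. Its sample lies along x, about 77 mm from the origin to +y; the floor from y = -97 to +60 mm is free.
- tray_clips: open light-grey drawer tray that already holds a black fold-back clip (41 x 20 x 24 mm): the place for the paper clips. All three trays: fixed, 130 (x) x 200 (y) x 30 mm high, walls and floor 3 mm thick; origin at the centre of the underside, x and y along the sides. Its sample lies along x, about 77 mm from the origin to +y; the floor from y = -97 to +60 mm is free.
- tray_erasers: open light-grey drawer tray that already holds an eraser in a blue sleeve (58 x 24 x 13 mm): the place for the eraser. All three trays: fixed, 130 (x) x 200 (y) x 30 mm high, walls and floor 3 mm thick; origin at the centre of the underside, x and y along the sides. Its sample lies along x, about 77 mm from the origin to +y; the floor from y = -97 to +60 mm is free.
- ink_pad: round white tin of red seal ink, open, the paste facing up, fixed on the desk among the loose stationery: 74 mm across, 19 mm high; origin at the centre of its underside. Wet: it must not be touched.

How it is judged:
By the outcome, as a careful person would: the job done as asked, in the order asked, and still so for the second after the job is handed in, with the robot touching nothing.
It also fails if it takes over 125 s, if anything falls off the work surface, if the arm or the gripper's body presses on something with over 40 N, if the wrist force passes 120 N, or if a joint passes its speed limit or range.

## Working session

There is one attempt and no reset: what is moved stays moved. The work goes in short steps, Python scripts to look and compute and a tool call to move; the robot and the scene stay as the last step left them, time stands still between calls to the robot, and variables do not carry over. Pictures are saved under pics/ and viewed, at most 14 in all, crops included, and the job is handed in when it is done.

Besides the shell and the picture viewer there is one more tool, called after "Call:" as name(argument=value, ...) on one line, values as JSON. servo_tool: Moves the arm, as the interface text tells. Its arguments: {"type":"object","properties":{"plan":{"type":"array"},"squeeze":{"type":"number"}},"required":["plan"]}

```bash
mkdir -p pics; cat > h.py <<'E'
import numpy as np, cv2
from rig import observe, read_camera, close_job
def snap(name,fn=None):
    c=read_camera(name)
    if fn: cv2.imwrite('pics/'+fn,cv2.cvtColor(c['frame'],cv2.COLOR_RGB2BGR))
    np.savez('pics/'+name+'.npz',**c); return c
def world(c,u,v,z=None):
    """pixel -> world; by depth, or on the plane at height z"""
    f=200/np.tan(np.radians(float(c['vertical_fov']))/2)
    R=cv2.Rodrigues(np.array(c['rvec'],float))[0]; t=np.array(c['tvec'],float).ravel()
    d=R.T@np.array([(u-c['cx'])/f,(v-c['cy'])/f,1.]); o=-R.T@t
    k=float(c['depth'][int(round(v)),int(round(u))]) if z is None else (z-o[2])/d[2]
    return o+k*d
E
python3 - <<'E'
from h import *
print(observe())
for n in ('top','scene','wrist'):
    c=snap(n,n+'0.png'); print(n,c['vertical_fov'],c['rvec'],c['tvec'],c['cx'],c['cy'])
E
```

```text
{'clock': 0.0, 'joint_positions': array([-8.63913061e-01,  3.59376723e-01,  1.10545658e-02, -3.70317836e-04,
       -1.22407786e+00, -2.88098611e-01]), 'dq': array([-0.00078126,  0.00052916,  0.00070498,  0.00145055,  0.00061695,
        0.00280492]), 'joint_efforts': array([-6.11195610e-04, -5.82718277e+01,  2.93061090e+01,  6.99742377e+00,
        7.02840698e-03, -1.75933474e-04]), 'ee_pos': array([ 0.27427779, -0.61624246,  0.23362374]), 'ee_rot': array([ 3.13995614e+00, -1.21927564e-04, -2.72293402e+00]), 'contact_force': array([0.06996436, 1.13447772, 0.27695431]), 'ft_torque': array([0.0478127 , 0.01046309, 0.02056154]), 'gripper_force': 0.0, 'gripper_width': 0.08759652835061969}
top 45.22324873697491 [ 2.1983447  -2.1943628   0.06716104] [7.09783234e-05 5.10182973e-01 1.10468309e+00] 320.8944589195332 199.73887763435866
scene 52.82826377135378 [ 0.68076245  2.70634569 -1.01616205] [ 0.46202229 -0.16592227  1.20832656] 320.96896691037267 193.35886880882563
wrist 65.73640872903717 [-1.62115432 -2.49480149 -0.3414469 ] [ 0.67460731 -0.03324564  0.38947701] 319.49910490877176 202.08614493193468
```

View pics/top0.png

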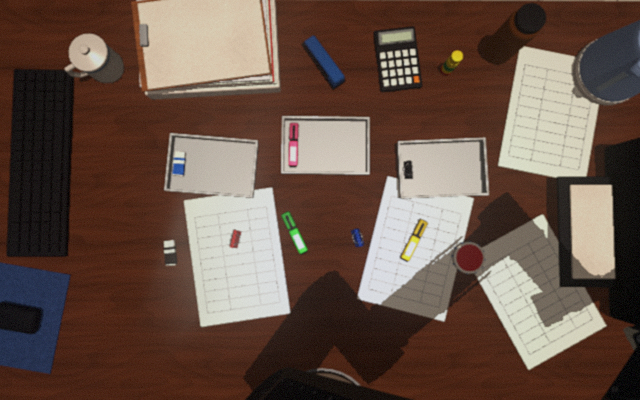

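View pics/scene0.png

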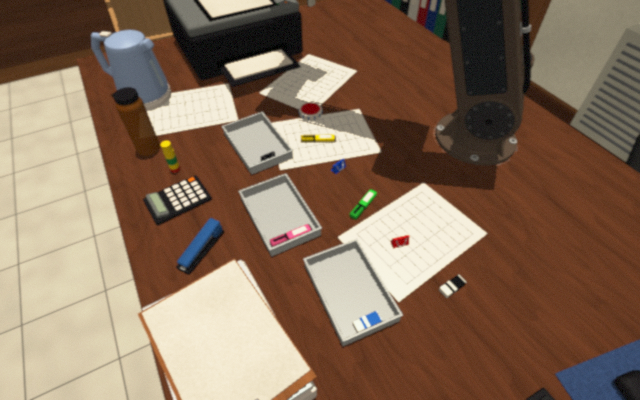

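Top view: eraser tray (215,165), highlighter tray (325,145), clip tray (442,167). Loose pieces: eraser (170,252), red clip (235,239), green (295,233), blue clip (357,238), yellow (414,241). The ink tin is at (468,258), close to the yellow one.

```bash
python3 - <<'E'
from h import *
c=dict(np.load('pics/top.npz'))
f=200/np.tan(np.radians(float(c['vertical_fov']))/2)
R=cv2.Rodrigues(c['rvec'])[0]; t=c['tvec'].ravel()
v,u=np.mgrid[0:400,0:640]
D=c['depth']; P=np.stack([(u-c['cx'])/f*D,(v-c['cy'])/f*D,D],-1)
W=(P-t)@R; 
for p in [(260,180),(380,190),(330,250),(130,250),(450,215)]: print('desk',p,W[p[1],p[0]].round(4))
hsv=cv2.cvtColor(c['frame'],cv2.COLOR_RGB2HSV)
m=((W[...,2]>0.005)&(D>0)).astype(np.uint8); m[:100]=0;m[300:]=0;m[:,:150]=0;m[:,500:]=0
n,l,s,_=cv2.connectedComponentsWithStats(m)
for i in range(1,n):
    if s[i,4]<25: continue
    w=W[l==i]; r=cv2.minAreaRect((w[:,:2]*1000).astype(np.float32))
    print(s[i],np.round(r[0],1),np.round(r[1],1),round(r[2],1),'z',np.percentile(w[:,2],[5,50,95]).round(4), hsv[l==i].mean(0).round())
a=cv2.resize(c['frame'][190:280,150:490],None,fx=2.35,fy=2.35,interpolation=cv2.INTER_CUBIC)
b=cv2.resize(c['frame'][110:210,150:490],None,fx=2.35,fy=2.35,interpolation=cv2.INTER_CUBIC)
cv2.imwrite('pics/c1.png',cv2.cvtColor(np.vstack([b,a]),cv2.COLOR_RGB2BGR))
E
```

```text
desk (260, 180) [ 0.5574  0.145  -0.0007]
desk (380, 190) [ 0.5344 -0.1389 -0.001 ]
desk (330, 250) [ 0.3929 -0.0207 -0.0009]
desk (130, 250) [ 0.3922  0.4481 -0.0019]
desk (450, 215) [ 0.4756 -0.3042 -0.002 ]
[ 281  116   88   58 1351] [638.   -6.9] [202.5 134.7] 89.8 z [0.0081 0.0224 0.0319] [ 54.  51. 161.]
[ 164  133   94   65 1270] [590.1 256.7] [205.6 134.3] 85.3 z [0.0069 0.0254 0.0317] [ 31.  44. 153.]
[ 397  137   92   62 1029] [ 587.3 -284.1] [138.7 213.6] 2.7 z [0.0062 0.0278 0.0321] [ 17.  30. 142.]
[402 160  11  20 161] [ 581.1 -201.7] [24.1 42.6] 89.4 z [0.006  0.0179 0.0284] [21. 31. 71.]
[281 210  26  44 419] [435.8  64.9] [106.6  22.1] 26.0 z [0.0097 0.014  0.0176] [ 64. 105. 162.]
[400 219  28  43 436] [ 417.7 -214.5] [ 24.2 104.5] 64.2 z [0.0091 0.0139 0.018 ] [ 36. 115. 180.]
[228 229  12  19 134] [420.1 203.1] [23.3 41.2] 66.2 z [0.006  0.0191 0.0255] [  4. 110. 150.]
[351 228  12  19 134] [423.2 -82. ] [40.6 21.1] 21.3 z [0.0067 0.0174 0.0267] [116. 138. 103.]
[163 240  13  26 285] [387.7 352.7] [57.8 26.1] 5.6 z [0.0075 0.0122 0.0157] [ 21.  36. 121.]
[451 241  34  33 847] [ 378.  -340.7] [73.1 73.9] 8.1 z [0.0128 0.0178 0.0212] [ 22. 131.  95.]
```

View pics/c1.png

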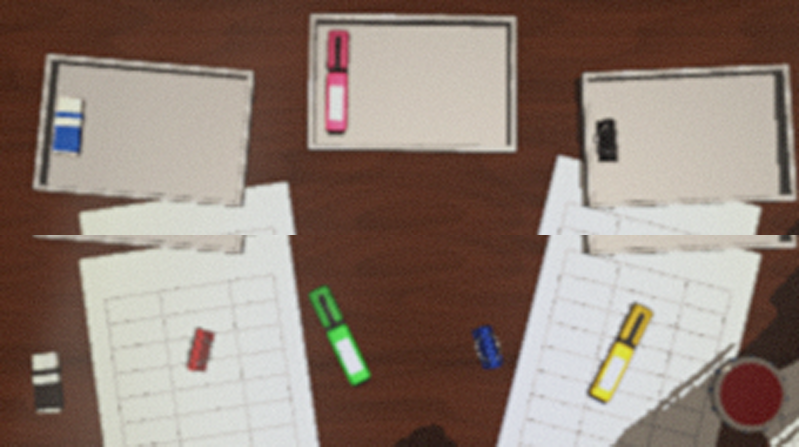

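View pics/wrist0.png

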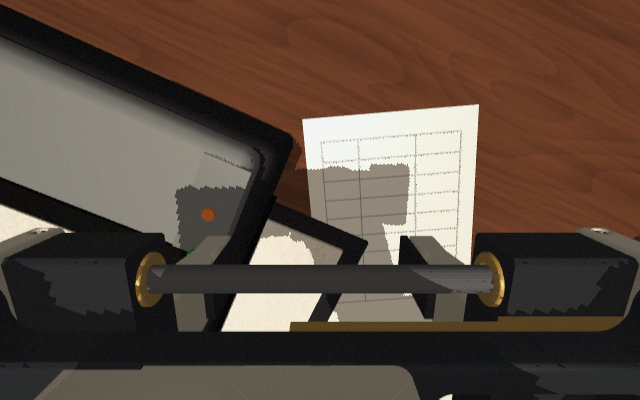

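The depth blobs match the stated sizes (105×22, 41×20, 58×24, trays 200×130, tin 74), so I'll trust the poses. Next is a helper that turns a target into a turn followed by a shift in the turned tool frame.

```bash
cat > go.py <<'E'
import sys; from h import *
# go.py x y z(mm) yaw(deg): turn about tool z first, then shifts in the turned tool frame
x,y,z,yaw=map(float,sys.argv[1:5]); s=observe(); p=s['ee_pos']*1000; a=s['ee_rot']
d=(np.radians(yaw)-a[2]+np.pi)%(2*np.pi)-np.pi
w=np.radians(yaw); e=np.array([x,y])-p[:2]
print('t',round(float(s['clock']),2),'pos',p.round(1),'rpy',a.round(3),'q',s['joint_positions'].round(2))
print('turn z %.3f rad (%.1f rows); then dx %.1f dy %.1f dz %.1f (%.1f rows)'%(-d,abs(d)/.124,e@[np.cos(w),np.sin(w)],e@[np.sin(w),-np.cos(w)],p[2]-z,max(np.hypot(*e),abs(p[2]-z))/41))
E
python3 go.py 418 -214.5 100 154.2
python3 - <<'E'
from h import *
c=dict(np.load('pics/top.npz'))
# tray rim corners read from the crop (z=0.03)
for n,k in dict(er=[(47,57),(252,72),(242,203),(35,188)],hi=[(310,16),(516,17),(516,150),(309,149)],cl=[(584,75),(787,67),(794,197),(588,206)]).items():
    q=np.array([world(c,150+a/2.35,110+b/2.35,.03)[:2]*1000 for a,b in k],np.float32); print(n,q.mean(0).round(1),q.round(0).tolist())
E
```

```text
t 0.15 pos [ 274.3 -616.4  233.8] rpy [ 3.14  -0.    -2.723] q [-0.86  0.36  0.01 -0.   -1.22 -0.29]
turn z 0.869 rad (7.0 rows); then dx 45.5 dy 424.3 dz 133.8 (10.4 rows)
er [588.4 253.6] [[660.0, 350.0], [646.0, 148.0], [517.0, 157.0], [531.0, 359.0]]
hi [635.5  -9.7] [[702.0, 92.0], [701.0, -112.0], [569.0, -111.0], [570.0, 92.0]]
cl [ 583.5 -280.5] [[644.0, -178.0], [652.0, -379.0], [524.0, -383.0], [514.0, -181.0]]
```

Call:
servo_tool(plan=[[[0,0,0,0,0,0.124,0.5],[0,0,0,0,0,0.124,0.5],[0,0,0,0,0,0.124,0.5],[0,0,0,0,0,0.124,0.5],[0,0,0,0,0,0.124,0.5],[0,0,0,0,0,0.124,0.5],[0,0,0,0,0,0.124,0.5],[4,38,12,0,0,0,0.5],[4,38,12,0,0,0,0.5],[4,38,12,0,0,0,0.5],[4,38,12,0,0,0,0.5],[4,38,12,0,0,0,0.5]]])

```text
clock: 1.15
ee_pos: [0.3389, -0.4351, 0.1738]
ee_rot: [3.141, -0.0, 2.692]
contact_force: [1.5, -0.2, 0.1]
gripper_width: 0.044
gripper_force: 0.0
```

Call:
servo_tool(plan=[[[4,38,12,0,0,0,0.5],[4,38,12,0,0,0,0.5],[4,38,12,0,0,0,0.5],[4,38,12,0,0,0,0.5],[4,38,12,0,0,0,0.5],[4,38,12,0,0,0,0.5],[0,0,0,0,0,0,0.5],[0,0,0,0,0,0,0.5]]])

```text
clock: 1.82
ee_pos: [0.4167, -0.2191, 0.1021]
ee_rot: [-3.141, -0.001, 2.697]
contact_force: [-0.3, 0.4, 0.5]
gripper_width: 0.0436
gripper_force: 0.0
```

```bash
python3 go.py 418 -214.5 10 154.2; python3 -c "
from h import *
snap('wrist','w1.png')"
```

```text
t 1.82 pos [ 416.7 -219.1  102.1] rpy [-3.141e+00 -1.000e-03  2.697e+00] q [-0.06  0.16 -0.6  -0.   -0.81 -1.95]
turn z 0.006 rad (0.0 rows); then dx 0.8 dy 4.7 dz 92.1 (2.2 rows)
```

View pics/w1.png

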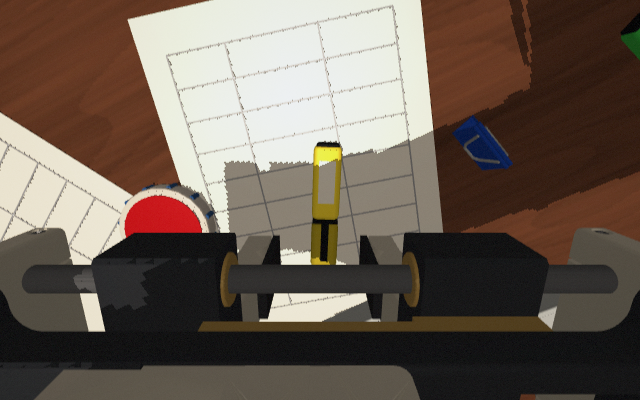

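The pen lies centred between the fingers (col ~322). I'll check its visible end points in world coordinates before going down.

```bash
python3 -c "
from h import *
c=dict(np.load('pics/wrist.npz'))
for p in [(328,146),(314,180),(341,180),(322,262),(490,145)]: print(p,(world(c,*p,.014)*1000).round(1),(world(c,*p)*1000).round(1))"
```

```text
(328, 146) [ 373.8 -192.1   14. ] [ 373.9 -192.1   13.2]
(314, 180) [ 392.9 -213.1   14. ] [ 392.9 -213.2   13.7]
(341, 180) [ 402.  -194.1   14. ] [ 4.050e+02 -1.944e+02 -4.000e-01]
(322, 262) [ 459.1 -237.6   14. ] [ 459.2 -237.7   13.8]
(490, 145) [426.  -80.9  14. ] [422.7 -85.6  24.4]
```

Call:
servo_tool(plan=[[[1,5,10,0,0,0.005,0.5],[0,0,35,0,0,0,0.5],[0,0,25,0,0,0,0.5],[0,0,12,0,0,0,0.5],[0,0,0,0,0,0,0.5],[0,0,0,0,0,0,0.5]]])

```text
clock: 2.37
ee_pos: [0.4171, -0.2171, 0.0205]
ee_rot: [-3.141, -0.001, 2.686]
contact_force: [0.7, 1.1, 0.5]
gripper_width: 0.0435
gripper_force: 0.0
```

Call:
servo_tool(plan=[[[0,2,6,0,0,0,0.5],[0,0,4,0,0,0,0.5],[0,0,0,0,0,0,0.1],[0,0,0,0,0,0,0.1],[0,0,0,0,0,0,0.1],[0,0,0,0,0,0,0.1],[0,0,0,0,0,0,0.1],[0,0,0,0,0,0,0.1]]], squeeze=15)

```text
clock: 3.03
ee_pos: [0.4188, -0.2143, 0.0109]
ee_rot: [3.141, 0.001, 2.688]
contact_force: [-1.2, 1.5, 4.4]
gripper_width: 0.0222
gripper_force: 14.9
```

```bash
python3 go.py 637 -53 110 180
```

```text
t 3.03 pos [ 418.8 -214.3   10.9] rpy [3.141e+00 1.000e-03 2.688e+00] q [-0.05  0.31 -0.7   0.   -0.56 -1.97]
turn z -0.454 rad (3.7 rows); then dx -218.2 dy 161.3 dz -99.1 (6.6 rows)
```

Call:
servo_tool(plan=[[[0,0,-15,0,0,0,0.1],[0,0,-28,0,0,-0.114,0.1],[0,0,-28,0,0,-0.113,0.1],[0,0,-28,0,0,-0.114,0.1],[0,0,0,0,0,-0.113,0.1],[-31,23,0,0,0,0,0.1],[-31,23,0,0,0,0,0.1],[-31,23,0,0,0,0,0.1],[-31,23,0,0,0,0,0.1],[-31,23,0,0,0,0,0.1],[-31,23,0,0,0,0,0.1],[-31,23,0,0,0,0,0.1]]])

```text
clock: 4.03
ee_pos: [0.6366, -0.0519, 0.1093]
ee_rot: [3.142, -0.0, 3.142]
contact_force: [0.8, -0.5, -0.1]
gripper_width: 0.0218
gripper_force: 14.9
```

Call:
servo_tool(plan=[[[0,0,10,0,0,0,0.1],[0,0,0,0,0,0,0.1],[0,0,0,0,0,0,0.1]]])

```text
clock: 4.28
ee_pos: [0.6346, -0.0532, 0.0984]
ee_rot: [-3.141, -0.003, -3.141]
contact_force: [-1.1, 0.2, -0.8]
gripper_width: 0.0221
gripper_force: 14.9
```

```bash
python3 go.py 637 -53 15 180; python3 -c "
from h import *
c=snap('wrist','w2.png'); snap('top','t2.png')"
```

```text
t 4.28 pos [634.6 -53.2  98.4] rpy [-3.141e+00 -3.000e-03 -3.141e+00] q [ 0.22  0.41 -0.24 -0.   -0.92 -1.79]
turn z 0.000 rad (0.0 rows); then dx -2.4 dy 0.2 dz 83.4 (2.0 rows)
```

View pics/w2.png

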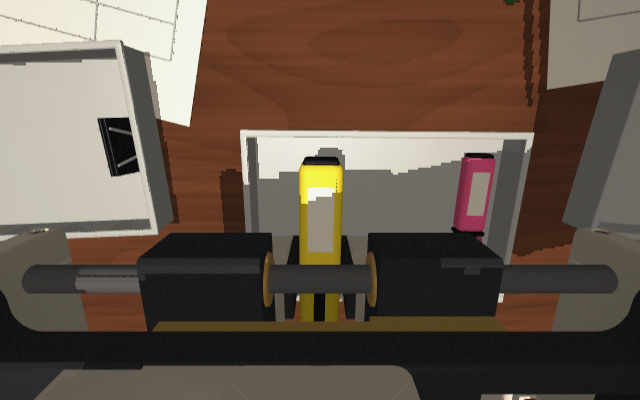

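The pen is straight and inside the tray outline. I'll check its near end against the near wall.

```bash
python3 -c "
from h import *
c=dict(np.load('pics/wrist.npz'))
print('pen end',(world(c,321,165)*1000).round(1),(world(c,321,160,.1)*1000).round(1))
for p in [(300,133),(400,133),(246,180),(519,180)]: print(p,(world(c,*p,.03)*1000).round(1))"
```

```text
pen end [584.7 -52.8 100.8] [582.4 -52.8 100. ]
(300, 133) [573.3 -67.   30. ]
(400, 133) [573.3   1.9  30. ]
(246, 180) [ 606.2 -106.4   30. ]
(519, 180) [606.2  89.5  30. ]
```

Call:
servo_tool(plan=[[[-2,0,20,0,0,0,0.1],[0,0,30,0,0,0,0.1],[0,0,20,0,0,0,0.1],[0,0,7,0,0,0,0.1],[0,0,4,0,0,0,0.1],[0,0,2,0,0,0,0.1],[0,0,0,0,0,0,0.1],[0,0,0,0,0,0,0.1]]])

```text
clock: 5.05
ee_pos: [0.6384, -0.0534, 0.018]
ee_rot: [3.141, 0.002, 3.141]
contact_force: [0.1, 0.2, -0.0]
gripper_width: 0.0221
gripper_force: 14.9
```

Call:
servo_tool(plan=[[[0,0,2,0,0,0,0.1],[0,0,1,0,0,0,0.1],[0,0,0,0,0,0,0.1],[0,0,0,0,0,0,0.1]]])

```text
clock: 5.38
ee_pos: [0.6378, -0.0533, 0.014]
ee_rot: [3.142, 0.001, 3.142]
contact_force: [-0.3, 0.7, 1.3]
gripper_width: 0.022
gripper_force: 14.9
```

Now at floor height; release to about 37 mm, then lift.

Call:
servo_tool(plan=[[[0,0,0,0,0,0,0.42],[0,0,0,0,0,0,0.42],[0,0,0,0,0,0,0.42],[0,0,0,0,0,0,0.42],[0,0,-10,0,0,0,0.42],[0,0,-25,0,0,0,0.42],[0,0,-35,0,0,0,0.42],[0,0,-20,0,0,0,0.42]]])

```text
clock: 6.05
ee_pos: [0.6387, -0.0534, 0.1073]
ee_rot: [-3.141, 0.003, -3.141]
contact_force: [2.5, -0.0, 1.8]
gripper_width: 0.0369
gripper_force: 0.0
```

```bash
python3 go.py 436 65 60 206
```

```text
t 6.05 pos [638.7 -53.4 107.3] rpy [-3.141e+00  3.000e-03 -3.141e+00] q [ 0.22  0.4  -0.23  0.   -0.93 -1.79]
turn z -0.453 rad (3.7 rows); then dx 130.2 dy 195.3 dz 47.3 (5.7 rows)
```

Call:
servo_tool(plan=[[[0,0,0,0,0,-0.114,0.5],[0,0,0,0,0,-0.113,0.5],[0,0,0,0,0,-0.113,0.5],[0,0,0,0,0,-0.113,0.5],[22,33,0,0,0,0,0.5],[22,33,0,0,0,0,0.5],[22,33,0,0,0,0,0.5],[22,33,0,0,0,0,0.5],[22,33,0,0,0,0,0.5],[20,30,10,0,0,0,0.5],[0,0,30,0,0,0,0.5],[0,0,15,0,0,0,0.5]]])

```text
clock: 7.05
ee_pos: [0.4339, 0.0663, 0.0487]
ee_rot: [3.141, 0.002, -2.686]
contact_force: [-0.7, -0.2, -0.1]
gripper_width: 0.0436
gripper_force: 0.0
```

Call:
servo_tool(plan=[[[0,0,0,0,0,0,0.5],[0,0,0,0,0,0,0.5]]])

```text
clock: 7.22
ee_pos: [0.4353, 0.0652, 0.0489]
ee_rot: [-3.141, -0.001, -2.688]
contact_force: [0.7, 0.3, 0.6]
gripper_width: 0.0438
gripper_force: 0.0
```

```bash
python3 go.py 436 65 10.5 206
```

```text
t 7.22 pos [435.3  65.2  48.9] rpy [-3.141e+00 -1.000e-03 -2.688e+00] q [ 0.6   0.2  -0.73  0.   -0.65 -1.72]
turn z -0.000 rad (0.0 rows); then dx -0.6 dy -0.5 dz 38.4 (0.9 rows)
```

Call:
servo_tool(plan=[[[0,0,20,0,0,0,0.5],[0,0,12,0,0,0,0.5],[0,0,6,0,0,0,0.5],[0,0,0,0,0,0,0.5],[0,0,0,0,0,0,0.1],[0,0,0,0,0,0,0.1],[0,0,0,0,0,0,0.1],[0,0,0,0,0,0,0.1],[0,0,0,0,0,0,0.1]]])

```text
clock: 7.97
ee_pos: [0.4358, 0.0654, 0.0112]
ee_rot: [3.142, 0.001, -2.689]
contact_force: [-1.8, -0.3, 4.8]
gripper_width: 0.0221
gripper_force: 15.0
```

```bash
python3 go.py 638 3 100 180
```

```text
t 7.97 pos [435.8  65.4  11.2] rpy [ 3.142e+00  1.000e-03 -2.689e+00] q [ 0.6   0.27 -0.77  0.   -0.54 -1.72]
turn z 0.453 rad (3.7 rows); then dx -202.2 dy -62.4 dz -88.8 (5.2 rows)
```

Call:
servo_tool(plan=[[[0,0,-15,0,0,0,0.1],[0,0,-25,0,0,0.114,0.1],[0,0,-25,0,0,0.113,0.1],[0,0,-24,0,0,0.113,0.1],[0,0,0,0,0,0.113,0.1],[-37,-12,0,0,0,0,0.1],[-37,-12,0,0,0,0,0.1],[-37,-12,0,0,0,0,0.1],[-37,-12,0,0,0,0,0.1],[-37,-12,0,0,0,0,0.1],[-17,-6,0,0,0,0,0.1],[0,0,0,0,0,0,0.1]]])

```text
clock: 8.97
ee_pos: [0.6406, -0.0024, 0.0986]
ee_rot: [-3.141, 0.0, 3.14]
contact_force: [-0.9, 1.1, 0.4]
gripper_width: 0.0216
gripper_force: 15.0
```

Call:
servo_tool(plan=[[[0,0,10,0,0,0,0.1],[0,0,10,0,0,0,0.1],[0,0,0,0,0,0,0.1],[0,0,0,0,0,0,0.1]]])

```text
clock: 9.3
ee_pos: [0.6358, -0.0007, 0.0786]
ee_rot: [-3.141, -0.002, -3.141]
contact_force: [0.3, -0.2, -0.2]
gripper_width: 0.022
gripper_force: 15.0
```

```bash
python3 go.py 638 6 14.5 180; python3 -c "
from h import *
c=snap('wrist','w3.png')"
```

```text
t 9.3 pos [635.8  -0.7  78.6] rpy [-3.141e+00 -2.000e-03 -3.141e+00] q [ 0.31  0.43 -0.26 -0.   -0.88 -1.88]
turn z 0.001 rad (0.0 rows); then dx -2.2 dy 6.7 dz 64.1 (1.6 rows)
```

View pics/w3.png

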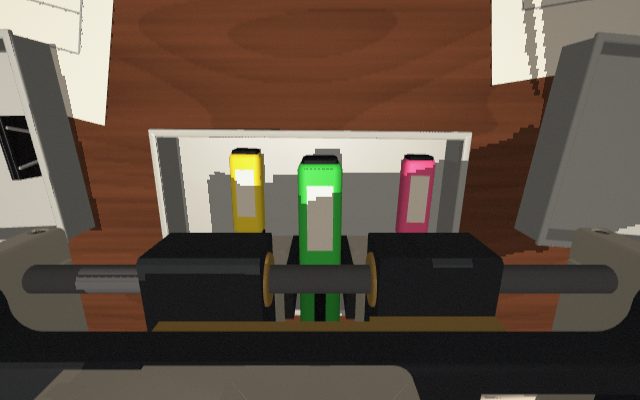

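Yellow (247,190) lies flat in the tray, pink is at (416,190), and green is held between them and clear of both. Lowering.

Call:
servo_tool(plan=[[[-2,7,5,0,0,0,0.1],[0,0,25,0,0,0,0.1],[0,0,20,0,0,0,0.1],[0,0,9,0,0,0,0.1],[0,0,3,0,0,0,0.1],[0,0,0,0,0,0,0.1],[0,0,0,0,0,0,0.1]]])

```text
clock: 9.93
ee_pos: [0.64, 0.0065, 0.0185]
ee_rot: [3.142, 0.001, -3.141]
contact_force: [1.1, 0.3, 0.3]
gripper_width: 0.0217
gripper_force: 15.0
```

Call:
servo_tool(plan=[[[0,0,2,0,0,0,0.1],[0,0,1,0,0,0,0.1],[0,0,0,0,0,0,0.1],[0,0,0,0,0,0,0.1]]])

```text
clock: 10.27
ee_pos: [0.6395, 0.0061, 0.015]
ee_rot: [3.141, 0.001, 3.141]
contact_force: [0.1, 0.5, -0.9]
gripper_width: 0.0219
gripper_force: 15.0
```

Call:
servo_tool(plan=[[[0,0,0.5,0,0,0,0.1],[0,0,0,0,0,0,0.42],[0,0,0,0,0,0,0.42],[0,0,0,0,0,0,0.42],[0,0,0,0,0,0,0.42],[0,0,-10,0,0,0,0.42],[0,0,-25,0,0,0,0.42],[0,0,-35,0,0,0,0.42],[0,0,-20,0,0,0,0.42]]])

```text
clock: 11.02
ee_pos: [0.6405, 0.0061, 0.1079]
ee_rot: [-3.142, 0.003, -3.141]
contact_force: [0.7, 0.5, 1.4]
gripper_width: 0.0367
gripper_force: 0.0
```

```bash
python3 go.py 420 203 60 246.2
```

```text
t 11.02 pos [640.5   6.1 107.9] rpy [-3.142e+00  3.000e-03 -3.141e+00] q [ 0.31  0.4  -0.23  0.   -0.93 -1.89]
turn z -1.155 rad (9.3 rows); then dx -91.2 dy 281.2 dz 47.9 (7.2 rows)
```

Call:
servo_tool(plan=[[[0,0,0,0,0,-0.116,0.75],[0,0,0,0,0,-0.116,0.75],[0,0,0,0,0,-0.116,0.75],[0,0,0,0,0,-0.116,0.75],[0,0,0,0,0,-0.116,0.75],[0,0,0,0,0,-0.115,0.75],[0,0,0,0,0,-0.115,0.75],[0,0,0,0,0,-0.115,0.75],[0,0,0,0,0,-0.115,0.75],[0,0,0,0,0,-0.115,0.75]]])

```text
clock: 11.85
ee_pos: [0.6394, 0.0061, 0.105]
ee_rot: [-3.141, 0.0, -1.981]
contact_force: [-0.5, 0.2, -0.5]
gripper_width: 0.0661
gripper_force: 0.0
```

Call:
servo_tool(plan=[[[-11,35,0,0,0,0,0.75],[-11,35,0,0,0,0,0.75],[-11,35,0,0,0,0,0.75],[-11,35,0,0,0,0,0.75],[-12,35,0,0,0,0,0.75],[-12,35,0,0,0,0,0.75],[-12,35,0,0,0,0,0.75],[-11,36,0,0,0,0,0.75],[0,0,0,0,0,0,0.75],[0,0,0,0,0,0,0.75]]])

```text
clock: 12.68
ee_pos: [0.4181, 0.2046, 0.1052]
ee_rot: [-3.141, 0.002, -1.982]
contact_force: [0.1, -0.1, -0.4]
gripper_width: 0.0661
gripper_force: 0.0
```

```bash
python3 go.py 420 203 11 246.2; python3 -c "
from h import *
c=snap('wrist','w4.png')"
```

```text
t 12.68 pos [418.1 204.6 105.2] rpy [-3.141e+00  2.000e-03 -1.982e+00] q [ 0.88  0.14 -0.61  0.   -0.81 -1.29]
turn z 0.004 rad (0.0 rows); then dx 0.7 dy -2.4 dz 94.2 (2.3 rows)
```

View pics/w4.png

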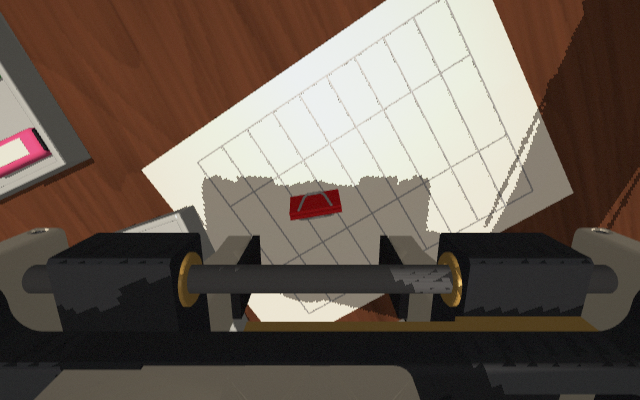

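The red clip at (315,205) looks tilted about 8° in this view. I'll compare its edge with world coordinates.

```bash
python3 - <<'E'
from h import *
c=dict(np.load('pics/wrist.npz'))
a=world(c,292,219,0);b=world(c,341,212,0); print(a,b,np.degrees(np.arctan2(*(b-a)[1::-1])),np.linalg.norm(b-a))
f=200/np.tan(np.radians(float(c['vertical_fov']))/2); R=cv2.Rodrigues(c['rvec'])[0]; D=c['depth']
v,u=np.mgrid[0:400,0:640]; W=(np.stack([(u-c['cx'])/f*D,(v-c['cy'])/f*D,D],-1)-c['tvec'].ravel())@R
m=(W[...,2]>.004)&(abs(W[...,0]-.42)<.045)&(abs(W[...,1]-.203)<.045)&(W[...,2]<.03)
w=W[m]; print(m.sum(),cv2.minAreaRect((w[:,:2]*1000).astype(np.float32)))
h=w[w[:,2]>.018]; print('top',len(h),cv2.minAreaRect((h[:,:2]*1000).astype(np.float32)),h.max(0),h.min(0))
E
```

```text
[0.44548079 0.20759196 0.        ] [0.40404274 0.21872889 0.        ] 164.95661080964283 0.042908542974825534
1166 ((421.2334899902344, 203.28562927246094), (22.953542709350586, 41.091552734375), 76.62934875488281)
top 584 ((421.20343017578125, 202.93780517578125), (11.871519088745117, 41.06475830078125), 75.52750396728516) [0.44152433 0.21143545 0.02584708] [0.400434   0.19439519 0.01800584]
```

The axis is really at about −14.5°, so the closer measurement corrects the earlier one. Re-aiming.

```bash
cat > near.py <<'E'
import sys; from h import *
# near.py cam x y half(mm) [png]: footprint of what stands above 4 mm near (x,y)
cam,x,y,k=sys.argv[1],*[float(a)/1000 for a in sys.argv[2:5]]
c=snap(cam,sys.argv[5] if len(sys.argv)>5 else None)
f=200/np.tan(np.radians(float(c['vertical_fov']))/2); R=cv2.Rodrigues(c['rvec'])[0]; D=c['depth']
v,u=np.mgrid[0:400,0:640]; W=(np.stack([(u-c['cx'])/f*D,(v-c['cy'])/f*D,D],-1)-c['tvec'].ravel())@R
for lo in (.004,.009,.017):
    w=W[(W[...,2]>lo)&(abs(W[...,0]-x)<k)&(abs(W[...,1]-y)<k)&(W[...,2]<.032)]
    if len(w)>9: print(lo,len(w),[np.round(q,1) for q in cv2.minAreaRect((w[:,:2]*1000).astype(np.float32))],'zmax',w[:,2].max().round(4))
E
python3 go.py 421.2 203 11 255.5
```

```text
t 12.73 pos [418.9 203.9 105. ] rpy [-3.141e+00  1.000e-03 -1.984e+00] q [ 0.88  0.15 -0.61  0.   -0.81 -1.29]
turn z -0.160 rad (1.3 rows); then dx 0.3 dy -2.5 dz 94.0 (2.3 rows)
```

Call:
servo_tool(plan=[[[0,0,5,0,0,-0.08,0.75],[0,0,5,0,0,-0.08,0.75],[0,-2,30,0,0,0,0.75],[0,0,25,0,0,0,0.75],[0,0,18,0,0,0,0.75],[0,0,8,0,0,0,0.75],[0,0,3,0,0,0,0.75],[0,0,0,0,0,0,0.75],[0,0,0,0,0,0,0.75]]])

```text
clock: 13.48
ee_pos: [0.4218, 0.2026, 0.0108]
ee_rot: [-3.141, 0.001, -1.827]
contact_force: [0.8, 0.5, -0.0]
gripper_width: 0.0655
gripper_force: 0.0
```

Call:
servo_tool(plan=[[[0,0,0,0,0,0,0.3],[0,0,0,0,0,0,0.3],[0,0,0,0,0,0,0.3],[0,0,0,0,0,0,0.3],[0,0,0,0,0,0,0.3],[0,0,0,0,0,0,0.3],[0,0,0,0,0,0,0.3]]])

```text
clock: 14.07
ee_pos: [0.4211, 0.2027, 0.0104]
ee_rot: [-3.141, 0.001, -1.827]
contact_force: [-1.4, 0.0, 4.7]
gripper_width: 0.0405
gripper_force: 15.0
```

```bash
python3 go.py 584 -276 110 272.4
```

```text
t 14.07 pos [421.1 202.7  10.4] rpy [-3.141e+00  1.000e-03 -1.827e+00] q [ 0.87  0.3  -0.71  0.   -0.56 -1.13]
turn z -0.298 rad (2.4 rows); then dx 485.1 dy -142.7 dz -99.6 (12.3 rows)
```

Call:
servo_tool(plan=[[[0,0,-15,0,0,0,0.3],[0,0,-28,0,0,-0.1,0.3],[0,0,-28,0,0,-0.1,0.3],[0,0,-28,0,0,-0.098,0.3],[37,-11,0,0,0,0,0.3],[37,-11,0,0,0,0,0.3],[37,-11,0,0,0,0,0.3],[37,-11,0,0,0,0,0.3],[37,-11,0,0,0,0,0.3],[37,-11,0,0,0,0,0.3],[37,-11,0,0,0,0,0.3],[37,-11,0,0,0,0,0.3]]])

```text
clock: 15.07
ee_pos: [0.5214, -0.0915, 0.109]
ee_rot: [3.141, 0.0, -1.529]
contact_force: [1.8, 1.2, -0.3]
gripper_width: 0.0409
gripper_force: 15.0
```

Call:
servo_tool(plan=[[[37,-11,0,0,0,0,0.3],[37,-11,0,0,0,0,0.3],[37,-11,0,0,0,0,0.3],[37,-11,0,0,0,0,0.3],[37,-11,0,0,0,0,0.3],[0,0,0,0,0,0,0.3],[0,0,0,0,0,0,0.3]]])

```text
clock: 15.65
ee_pos: [0.5836, -0.2742, 0.1077]
ee_rot: [3.14, 0.0, -1.532]
contact_force: [-0.6, 0.9, 0.5]
gripper_width: 0.0405
gripper_force: 15.0
```

```bash
python3 go.py 584 -271 14 272.4; python3 -c "
from h import *
c=snap('wrist','w5.png')"
```

```text
t 15.65 pos [ 583.6 -274.2  107.7] rpy [ 3.14   0.    -1.532] q [-0.14  0.41 -0.22 -0.   -0.94  0.18]
turn z -0.003 rad (0.0 rows); then dx -3.2 dy -0.5 dz 93.7 (2.3 rows)
```

View pics/w5.png

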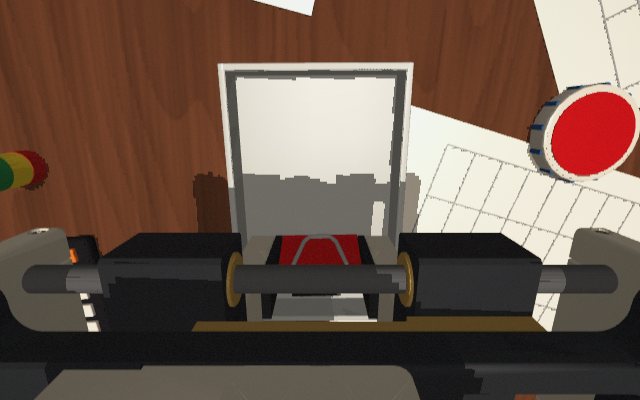

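The red clip (318,250) is held squarely, midway between the clip tray's side walls (cols 238 and 400). Lowering.

Call:
servo_tool(plan=[[[-3,0,20,0,0,0,0.3],[0,0,35,0,0,0,0.3],[0,0,23,0,0,0,0.3],[0,0,9,0,0,0,0.3],[0,0,3,0,0,0,0.3],[0,0,1.5,0,0,0,0.3],[0,0,0,0,0,0,0.3],[0,0,0,0,0,0,0.3]]])

```text
clock: 16.37
ee_pos: [0.5851, -0.2692, 0.0192]
ee_rot: [-3.139, -0.001, -1.528]
contact_force: [-0.4, -0.9, -0.2]
gripper_width: 0.0411
gripper_force: 15.0
```

Call:
servo_tool(plan=[[[0,0,3,0,0,0,0.3],[0,0,1,0,0,0,0.3],[0,0,0,0,0,0,0.3],[0,0,0,0,0,0,0.3]]])

```text
clock: 16.7
ee_pos: [0.584, -0.2693, 0.0138]
ee_rot: [-3.141, -0.0, -1.529]
contact_force: [-0.3, 1.0, -0.7]
gripper_width: 0.0409
gripper_force: 15.0
```

Call:
servo_tool(plan=[[[0,0,0,0,0,0,0.62],[0,0,0,0,0,0,0.62],[0,0,0,0,0,0,0.62],[0,0,0,0,0,0,0.62],[0,0,-10,0,0,0,0.62],[0,0,-25,0,0,0,0.62],[0,0,-35,0,0,0,0.62],[0,0,-20,0,0,0,0.62],[0,0,0,0,0,0,0.75]]])

```text
clock: 17.45
ee_pos: [0.587, -0.2701, 0.11]
ee_rot: [-3.133, -0.003, -1.528]
contact_force: [0.8, -0.1, 0.6]
gripper_width: 0.0575
gripper_force: 0.0
```

```bash
python3 go.py 422 -83 105 291.3
```

```text
t 17.45 pos [ 587.  -270.1  110. ] rpy [-3.133e+00 -3.000e-03 -1.528e+00] q [-0.13  0.41 -0.22  0.   -0.94  0.17]
turn z -0.329 rad (2.7 rows); then dx -234.3 dy 85.8 dz 5.0 (6.1 rows)
```

Call:
servo_tool(plan=[[[0,0,0,0,0,-0.11,0.75],[0,0,0,0,0,-0.11,0.75],[0,0,0,0,0,-0.109,0.75],[-33,12,0,0,0,0,0.75],[-33,12,0,0,0,0,0.75],[-33,12,0,0,0,0,0.75],[-33,12,0,0,0,0,0.75],[-33,12,0,0,0,0,0.75],[-33,12,0,0,0,0,0.75],[-33,12,0,0,0,0,0.75],[0,0,0,0,0,0,0.75],[0,0,0,0,0,0,0.75]]])

```text
clock: 18.45
ee_pos: [0.4214, -0.0832, 0.1046]
ee_rot: [-3.14, -0.0, -1.196]
contact_force: [0.7, 0.2, -0.4]
gripper_width: 0.0655
gripper_force: 0.0
```

```bash
python3 near.py wrist 423 -82 45 w6.png; python3 go.py 423 -82 11 291.3
```

```text
0.004 1172 [array([424. , -83.4]), array([40.8, 22.8]), np.float64(20.8)] zmax 0.0267
0.009 945 [array([424.3, -83.5]), array([41. , 18.6]), np.float64(17.1)] zmax 0.0267
0.017 621 [array([424. , -83.2]), array([40.8, 12.8]), np.float64(18.8)] zmax 0.0267
t 18.5 pos [422.4 -83.7 104.5] rpy [-3.14  -0.    -1.198] q [ 0.27  0.09 -0.68  0.   -0.8   0.11]
turn z 0.002 rad (0.0 rows); then dx -1.4 dy -1.2 dz 93.5 (2.3 rows)
```

Call:
servo_tool(plan=[[[0,-1.5,10,0,0,0.055,0.75],[0,0,30,0,0,0,0.75],[0,0,25,0,0,0,0.75],[0,0,18,0,0,0,0.75],[0,0,8,0,0,0,0.75],[0,0,2.5,0,0,0,0.75],[0,0,0,0,0,0,0.75],[0,0,0,0,0,0,0.75]]])

```text
clock: 19.17
ee_pos: [0.4241, -0.084, 0.0107]
ee_rot: [-3.141, -0.0, -1.255]
contact_force: [-0.5, -0.3, 0.4]
gripper_width: 0.0654
gripper_force: 0.0
```

Call:
servo_tool(plan=[[[0,0,0,0,0,0,0.3],[0,0,0,0,0,0,0.3],[0,0,0,0,0,0,0.3],[0,0,0,0,0,0,0.3],[0,0,0,0,0,0,0.3],[0,0,0,0,0,0,0.3],[0,0,0,0,0,0,0.3]]])

```text
clock: 19.75
ee_pos: [0.4236, -0.0837, 0.0104]
ee_rot: [-3.141, -0.0, -1.254]
contact_force: [-1.0, 0.8, 3.7]
gripper_width: 0.0411
gripper_force: 15.0
```

```bash
python3 go.py 585 -326 110 272.4
```

```text
t 19.75 pos [423.6 -83.7  10.4] rpy [-3.141 -0.    -1.254] q [ 0.27  0.26 -0.79  0.   -0.53  0.05]
turn z 0.274 rad (2.2 rows); then dx 248.9 dy -151.1 dz -99.6 (7.1 rows)
```

Call:
servo_tool(plan=[[[0,0,-15,0,0,0,0.3],[0,0,-28,0,0,0.092,0.3],[0,0,-28,0,0,0.091,0.3],[0,0,-28,0,0,0.091,0.3],[31,-19,0,0,0,0,0.3],[31,-19,0,0,0,0,0.3],[31,-19,0,0,0,0,0.3],[31,-19,0,0,0,0,0.3],[31,-19,0,0,0,0,0.3],[31,-19,0,0,0,0,0.3],[31,-19,0,0,0,0,0.3],[31,-19,0,0,0,0,0.3]]])

```text
clock: 20.75
ee_pos: [0.586, -0.3268, 0.1084]
ee_rot: [3.141, 0.0, -1.529]
contact_force: [0.5, 1.6, 0.2]
gripper_width: 0.0409
gripper_force: 15.0
```

Call:
servo_tool(plan=[[[0,0,10,0,0,0,0.3],[0,0,0,0,0,0,0.3],[0,0,0,0,0,0,0.3]]])

```text
clock: 21.0
ee_pos: [0.5843, -0.325, 0.0975]
ee_rot: [3.139, 0.001, -1.53]
contact_force: [0.3, 0.2, 0.5]
gripper_width: 0.0406
gripper_force: 15.0
```

```bash
python3 go.py 585 -326 14 272.4; python3 -c "
from h import *
c=snap('wrist','w7.png')"
```

```text
t 21.0 pos [ 584.3 -325.    97.5] rpy [ 3.139e+00  1.000e-03 -1.530e+00] q [-0.22  0.46 -0.17 -0.   -0.95  0.26]
turn z -0.001 rad (0.0 rows); then dx 1.0 dy -0.6 dz 83.5 (2.0 rows)
```

View pics/w7.png

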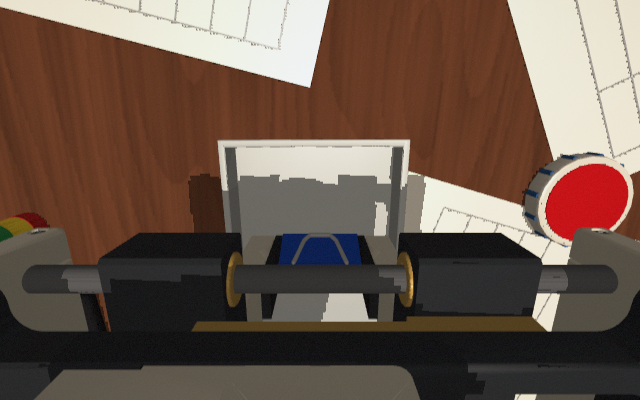

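The blue clip (319,250) is centred between the walls, and the tin (585,200) is well clear. Lowering.

Call:
servo_tool(plan=[[[1,-0.5,20,0,0,0,0.3],[0,0,30,0,0,0,0.3],[0,0,18,0,0,0,0.3],[0,0,9,0,0,0,0.3],[0,0,4,0,0,0,0.3],[0,0,0,0,0,0,0.3],[0,0,0,0,0,0,0.3],[0,0,0,0,0,0,0.3]]])

```text
clock: 21.72
ee_pos: [0.5871, -0.3263, 0.0197]
ee_rot: [-3.139, -0.001, -1.528]
contact_force: [0.1, 0.2, 0.4]
gripper_width: 0.0407
gripper_force: 15.0
```

Call:
servo_tool(plan=[[[0,0,3,0,0,0,0.3],[0,0,1.5,0,0,0,0.3],[0,0,0,0,0,0,0.3],[0,0,0,0,0,0,0.3]]])

```text
clock: 22.05
ee_pos: [0.5861, -0.3262, 0.0136]
ee_rot: [-3.142, 0.0, -1.529]
contact_force: [-0.3, -0.4, -0.3]
gripper_width: 0.0411
gripper_force: 15.0
```

Call:
servo_tool(plan=[[[0,0,0,0,0,0,0.62],[0,0,0,0,0,0,0.62],[0,0,0,0,0,0,0.62],[0,0,0,0,0,0,0.62],[0,0,-10,0,0,0,0.62],[0,0,-25,0,0,0,0.62],[0,0,-35,0,0,0,0.62],[0,0,-20,0,0,0,0.62],[0,0,0,0,0,0,0.5],[0,0,0,0,0,0,0.5]]])

```text
clock: 22.88
ee_pos: [0.5872, -0.3265, 0.1063]
ee_rot: [-3.138, -0.001, -1.529]
contact_force: [0.1, -0.4, -0.3]
gripper_width: 0.0464
gripper_force: 0.0
```

```bash
python3 go.py 387.7 352.7 105 185.6; python3 near.py top 388 352 50 t3.png
```

```text
t 22.88 pos [ 587.2 -326.5  106.3] rpy [-3.138e+00 -1.000e-03 -1.529e+00] q [-0.22  0.45 -0.16  0.   -0.96  0.26]
turn z 1.515 rad (12.2 rows); then dx 132.3 dy 695.4 dz 1.3 (17.3 rows)
0.004 301 [array([388.6, 349.3]), array([86.4, 85.5]), np.float64(2.6)] zmax 0.0178
0.009 253 [array([387.7, 352.9]), array([57.5, 25.3]), np.float64(6.1)] zmax 0.0178
```

View pics/t3.png

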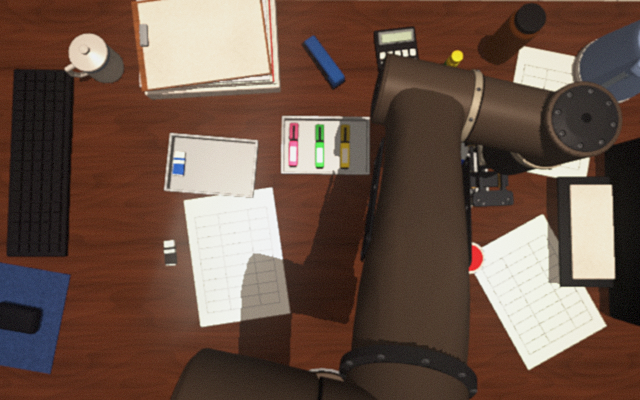

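Green (319,146) and yellow (345,146) lie properly beside the pink one, and the eraser is unchanged at (388,353). Going to it.

Call:
servo_tool(plan=[[[0,0,0,0,0,0.124,0.6],[0,0,0,0,0,0.124,0.6],[0,0,0,0,0,0.124,0.6],[0,0,0,0,0,0.124,0.6],[0,0,0,0,0,0.124,0.6],[0,0,0,0,0,0.124,0.6],[0,0,0,0,0,0.124,0.6],[0,0,0,0,0,0.124,0.6],[0,0,0,0,0,0.124,0.6],[0,0,0,0,0,0.124,0.6],[0,0,0,0,0,0.124,0.6],[0,0,0,0,0,0.124,0.6]]])

```text
clock: 23.93
ee_pos: [0.5853, -0.3259, 0.1023]
ee_rot: [3.141, -0.002, -3.023]
contact_force: [-0.2, 0.0, -0.5]
gripper_width: 0.053
gripper_force: 0.0
```

Call:
servo_tool(plan=[[[0,0,0,0,0,0.027,0.6],[7,38,0,0,0,0,0.6],[7,38,0,0,0,0,0.6],[7,38,0,0,0,0,0.6],[7,38,0,0,0,0,0.6],[7,38,0,0,0,0,0.6],[7,38,0,0,0,0,0.6],[7,38,0,0,0,0,0.6],[7,38,0,0,0,0,0.6],[7,38,0,0,0,0,0.6],[7,38,0,0,0,0,0.6]]])

```text
clock: 24.85
ee_pos: [0.4778, 0.0464, 0.103]
ee_rot: [-3.141, -0.001, -3.044]
contact_force: [0.9, -0.7, 0.1]
gripper_width: 0.0527
gripper_force: 0.0
```

```bash
python3 go.py 387.7 352.7 105 185.8
```

```text
t 24.85 pos [477.8  46.4 103. ] rpy [-3.141e+00 -1.000e-03 -3.044e+00] q [ 0.51  0.17 -0.58 -0.   -0.82 -1.98]
turn z -0.004 rad (0.0 rows); then dx 58.7 dy 313.8 dz -2.0 (7.8 rows)
```

Call:
servo_tool(plan=[[[7,38,0,0,0,0,0.6],[7,38,0,0,0,0,0.6],[7,38,0,0,0,0,0.6],[7,38,0,0,0,0,0.6],[7,38,0,0,0,0,0.6],[7,38,0,0,0,0,0.6],[7,38,0,0,0,0,0.6],[7,38,0,0,0,0,0.6],[0,0,0,0,0,0,0.6],[0,0,0,0,0,0,0.6],[0,0,0,0,0,0,0.6]]])

```text
clock: 25.77
ee_pos: [0.3932, 0.3417, 0.1027]
ee_rot: [-3.14, -0.001, -3.043]
contact_force: [0.1, -0.5, -0.7]
gripper_width: 0.0524
gripper_force: 0.0
```

```bash
python3 go.py 387.7 352.7 9.5 185.8; python3 near.py wrist 388 353 50 w8.png
```

```text
t 25.77 pos [393.2 341.7 102.7] rpy [-3.140e+00 -1.000e-03 -3.043e+00] q [ 1.09  0.24 -0.5  -0.   -0.84 -2.56]
turn z -0.003 rad (0.0 rows); then dx 4.4 dy 11.5 dz 93.2 (2.3 rows)
0.004 2107 [array([388.2, 353.2]), array([57.3, 24.4]), np.float64(5.5)] zmax 0.015
0.009 2077 [array([388.2, 353.2]), array([57.3, 24.4]), np.float64(5.5)] zmax 0.015
```

View pics/w8.png

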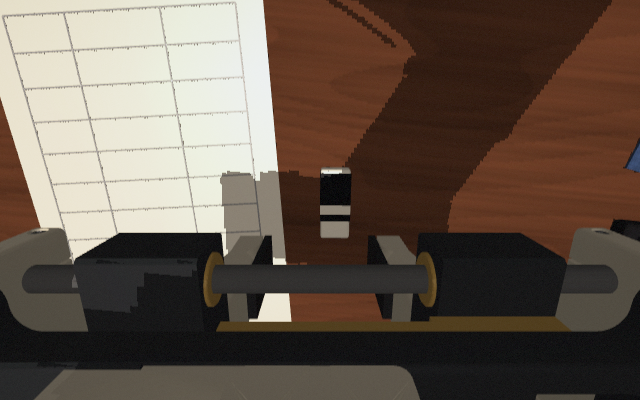

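The eraser (335,205) is square to the jaws, about 12 mm toward +tool y, as computed. Grasping.

Call:
servo_tool(plan=[[[4,12,10,0,0,0,0.6],[0,0,35,0,0,0,0.6],[0,0,25,0,0,0,0.6],[0,0,15,0,0,0,0.6],[0,0,6,0,0,0,0.6],[0,0,1.5,0,0,0,0.6],[0,0,0,0,0,0,0.6],[0,0,0,0,0,0,0.6]]])

```text
clock: 26.48
ee_pos: [0.3893, 0.3542, 0.0119]
ee_rot: [3.14, 0.001, -3.044]
contact_force: [-0.4, -0.4, 0.5]
gripper_width: 0.0528
gripper_force: 0.0
```

Call:
servo_tool(plan=[[[0,0,0,0,0,0,0.15],[0,0,0,0,0,0,0.15],[0,0,0,0,0,0,0.15],[0,0,0,0,0,0,0.15],[0,0,0,0,0,0,0.15],[0,0,0,0,0,0,0.15],[0,0,0,0,0,0,0.15]]])

```text
clock: 27.07
ee_pos: [0.3888, 0.3539, 0.0114]
ee_rot: [3.141, 0.0, -3.044]
contact_force: [-0.8, -0.7, 3.6]
gripper_width: 0.0238
gripper_force: 15.0
```

```bash
python3 go.py 589 250 100 175.6
```

```text
t 27.07 pos [388.8 353.9  11.4] rpy [ 3.141  0.    -3.044] q [ 1.11  0.37 -0.58  0.   -0.62 -2.58]
turn z 0.175 rad (1.4 rows); then dx -207.6 dy -88.3 dz -88.6 (5.5 rows)
```

Call:
servo_tool(plan=[[[0,0,-15,0,0,0,0.15],[0,0,-30,0,0,0.088,0.15],[0,0,-30,0,0,0.087,0.15],[0,0,-14,0,0,0,0.15],[-35,-15,0,0,0,0,0.15],[-35,-15,0,0,0,0,0.15],[-35,-15,0,0,0,0,0.15],[-35,-15,0,0,0,0,0.15],[-35,-15,0,0,0,0,0.15],[-33,-13,0,0,0,0,0.15],[0,0,0,0,0,0,0.15],[0,0,0,0,0,0,0.15]]])

```text
clock: 28.07
ee_pos: [0.5905, 0.2484, 0.099]
ee_rot: [-3.141, -0.001, 3.061]
contact_force: [-0.7, -0.7, -1.0]
gripper_width: 0.0237
gripper_force: 15.0
```

```bash
python3 go.py 589 250 15 175.6; python3 -c "
from h import *
c=snap('wrist','w9.png')"
```

```text
t 28.07 pos [590.5 248.4  99. ] rpy [-3.141e+00 -1.000e-03  3.061e+00] q [ 0.7   0.41 -0.23 -0.   -0.92 -2.35]
turn z -0.004 rad (0.0 rows); then dx 1.6 dy 1.5 dz 84.0 (2.0 rows)
```

View pics/w9.png

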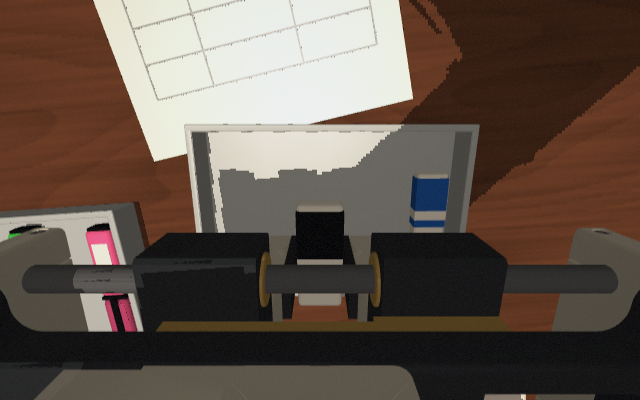

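The eraser (320,235) is held over the free middle of its tray, and the blue-sleeved sample (430,195) is well to the side. Lowering.

Call:
servo_tool(plan=[[[1,1,20,0,0,0,0.15],[0,0,30,0,0,0,0.15],[0,0,18,0,0,0,0.15],[0,0,9,0,0,0,0.15],[0,0,4,0,0,0,0.15],[0,0,0,0,0,0,0.15],[0,0,0,0,0,0,0.15],[0,0,0,0,0,0,0.15]]])

```text
clock: 28.78
ee_pos: [0.5891, 0.2519, 0.0205]
ee_rot: [3.14, 0.002, 3.065]
contact_force: [0.0, -0.2, 0.1]
gripper_width: 0.0242
gripper_force: 15.0
```

Call:
servo_tool(plan=[[[0,0,3,0,0,0,0.15],[0,0,1.5,0,0,0,0.15],[0,0,0,0,0,0,0.15],[0,0,0,0,0,0,0.15]]])

```text
clock: 29.12
ee_pos: [0.5885, 0.251, 0.0147]
ee_rot: [3.141, 0.0, 3.064]
contact_force: [0.2, 0.3, -0.1]
gripper_width: 0.024
gripper_force: 15.0
```

Call:
servo_tool(plan=[[[0,0,0,0,0,0,0.45],[0,0,0,0,0,0,0.45],[0,0,0,0,0,0,0.45],[0,0,0,0,0,0,0.45],[0,0,-10,0,0,0,0.45],[0,0,-25,0,0,0,0.45],[0,0,-35,0,0,0,0.45],[0,0,-40,0,0,0,0.45],[0,0,-40,0,0,0,0.45],[0,0,0,0,0,0,0.45],[0,0,0,0,0,0,0.45]]])

```text
clock: 30.03
ee_pos: [0.5899, 0.2521, 0.169]
ee_rot: [3.137, 0.005, 3.065]
contact_force: [0.3, -0.2, -1.7]
gripper_width: 0.0396
gripper_force: 0.0
```

```bash
python3 - <<'E'
from h import *
a=snap('top')['frame'][100:290,150:500]; b=snap('scene')['frame'][90:350,200:420]; w=snap('wrist')['frame'][100:240,160:500]
a=cv2.resize(a,(560,304),interpolation=cv2.INTER_CUBIC); w=cv2.resize(w,(560,230)); b=cv2.resize(b,(240,284))
im=np.zeros((540,800,3),np.uint8); im[:304,:560]=a; im[306:536,:560]=w; im[:284,560:]=b
cv2.imwrite('pics/end.png',im[...,::-1])
E
```

```text
(no output)
```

View pics/end.png

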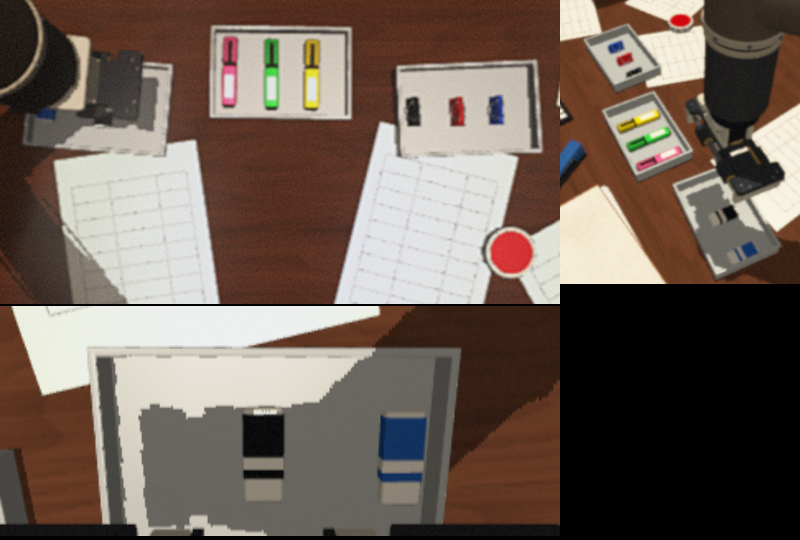

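All five pieces lie flat in the right trays beside their samples: the highlighters at (272,75) and (312,75), the clips at (457,110) and (496,110), and the eraser at (263,455). The tin at (511,252) was never touched. Handing in.

```bash
python3 -c "
from rig import close_job
print(close_job())"
```

```text
the job is handed in; nothing more can be done
None
```

The job is handed in: in the final pictures all five pieces lie flat in their right trays, placed in the order asked by about 30 s on the robot's clock, and the ink tin was not touched.

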